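# Dispense one glaze-test disc and slide it onto the ware board

## Robot

A 7-joint arm with a two-finger parallel gripper is mounted at the origin on the work surface. World frame = base frame: x ahead of the robot, y to its left, z up, the work surface at z = 0. Lengths are in mm, angles in rad, forces in N, time in s.
With the tool pointing down it reaches from about 350 to 900 mm from the base axis. Payload 7.2 kg.
Tool frame: the origin (TCP) lies at the very end of the fingers, on their centre line; the grasp point (between the pads) lies 19 mm behind it; y points along the fingers, x is the direction in which the jaws open and shut, and the axes are right-handed (so a half turn about y gives the same grasp; the last joint's range is limited). The gripper opens to 88 mm and grips with 3 to 60 N. Pads are 20 mm wide; open, the fingers measure 115 mm over their backs; the gripper's body (75 mm by 178 mm) begins 61 mm behind the grasp point.
Start: joints at [1.064, 0.411, -0.013, 1.596, 0.006, 1.134, -0.082], TCP at [265.523, -565.797, 222.653] pointing down, gripper open.
Joint ranges: [-2.95, 2.95], [-0.29, 1.99], [-1.47, 1.44], [0.14, 2.54], [-1.03, 4.17], [0.13, 1.85], [-2.86, 2.86]. Speed limits (rad/s): [2.39, 2.39, 3.01, 3.01, 3.14, 3.14, 3.14].

## Interface

Orientations are given as a rotation vector (axis times angle).
In Python, from plant import * gives the robot as it stands. The module is installed in compiled form; this text tells all that it offers.
- The arm moves only by the shell command python3 -m handwheel 'ROWS' [OPENING]. ROWS is a JSON object of lists of equal length, an entry for each row: "travel": the shift along the tool's x, y, z in units of 40 mm (1.0 is 40 mm), a list of three; "roll": the turn about the tool's y in rad. A call has 1 to 10 rows; each row is the pose to reach, as a shift and turn from the pose commanded when the call began, along the tool's axes at that moment; what a row does not reach only later rows make up. A row lasts 1/12 s, in which the tool goes at most 41.7 mm and 7.16 degrees, less where a joint would pass 70% of its speed; a pose out of reach is approached as far as the arm can. A call with a gripper value outside its range is refused whole. OPENING is the closure, from 0 (fully open) to 1 (shut), set as the call begins (- or left out, the last holds). The fingers move at their own pace and stop on an object; the grip force is fixed at half the most. Time passes only in rows, so rows that repeat a pose let the fingers close. It gives the time, the measured TCP pose, the force and the opening at its end, in the units of the state.
- get_state(): the state, without advancing time (a new reading comes with each control period).
- capture(name): name is "scene" or "top" or "wrist"; returns a dict with "color" (420x560x3 uint8, red, green, blue), "fov_y" (degrees; the focal length in pixels is half the picture's height over the tangent of half this angle, whatever the lens; pixels are square), "cx", "cy" (the principal point, pixels), "distortion" ([k1, k2, p1, p2, k3] as OpenCV has them; the pictures are not rectified), "xyz" and "orientation" of the camera in the world; the wrist camera has in their place "hand_eye" (4x4, takes a point from camera to tool coordinates, whose origin is the TCP and whose axes are the tool frame's). Camera axes: x right, y up, looking along -z (the intrinsics and any distortion apply to the point x, -y, -z); pixel columns grow to the right and rows downward; lengths in mm; the calibration is good to about 2 mm. A picture is of the moment at which its call begins: read the wrist's pose just before it. There is no depth.
- sign_off(): hands the job in, once; it reports no verdict.
Trained networks look in a picture, given as the dict that the camera call returned (one of the last four; its "shot" number tells which), for a name from the list of things; names that differ only in an ending like _2 or _b are one class to them, and where a whole thing is asked for, a point or a joint stands for the part that bears it (a point fixed in the world has none). Each returns a list of dicts, best first, with "conf" (0 to 1); they miss things now and then, are a little off and sometimes report something else, mostly with a low value. They report only what shows in the picture. A call takes as long as a camera call. They do not tell look-alikes from the thing itself.
- cut_out(picture, query): "region" (420x560 bool, what is visible of it).
- spot_point(picture, query): "xyz" ([x, y, z] in mm, in world coordinates, good to about 4 mm: a listed point, or the origin of a listed thing).
The state is a dict: "t": time; "q": joint angles; "joint_velocities": joint speeds; "effort": joint torques, N m; "eef_pos": TCP position; "eef_rot": TCP orientation; "wrist_force": force on the tool from outside, world axes, zero at the start; "wrist_torque": the same for the moment, N m; "grip_width": finger opening in mm.
Only numpy, scipy, OpenCV 4.12 (cv2) and the standard library are available. Lean on these libraries where they do the work, as an engineer would, in place of code of your own. Each camera call takes 0.05 s, during which the arm holds its last target.

## Task

Take one glaze-test disc from the bench dispenser: press its black plunger knob fully in, once, and let it spring back, so that a single disc comes out onto the landing. Then, with light pushes of the fingertips, slide that disc sideways off the landing until it lies flat and wholly on the plywood ware board beside it. Do not pinch or lift the disc, leave the other discs in the dispenser and leave everything else standing where it is.

Things in the scene. Friction and masses are not known exactly. Their poses are not given: they have to be found in the camera images.
- dispenser: bench dispenser for round glaze-test discs, fixed to the table. Origin on the table right under the magazine axis, x level towards the delivery side (roughly away from the robot), z up. Low aluminium base plate 152 x 84 mm (x -42 to 110, y -42 to 42), top 16 mm above the table; the magazine stands on it at x -42 to 27, and x 27 to 110 is the bare landing
- landing (a point): point on the landing (16 mm above the table), on the dispenser's centre line, 62 mm in front of the magazine axis: where the disc's centre comes to lie, or up to 20 mm farther out. The landing is open to both sides (y -42 to 42) and has a lip 4 mm thick and 6 mm high along its front edge (x 106 to 110)
- magazine (a point): point on the magazine axis, 16 mm above the table, under the lowest disc. The magazine: a plate (x -27 to 27, y -33 to 33, top 34 mm above the table) with a hole, on two rails, and four steel rods whose tops are 56 mm above the table; open at the top, it holds four stacked discs
- plunger (a joint): travel of the plunger in m: 0 out (at rest), 0.064 fully in (firm stop). Moving along the dispenser's +x it pushes the lowest disc out under the plate onto the landing; a spring (about 3 N at the start, 7 N fully in) brings it back when let go, and the stack drops by one disc. A further stroke would push out the next disc
- plunger_face (a point): centre of the outer face of the plunger's round black knob (26 mm across, 12 mm thick, axis level along the dispenser's x), on the robot's side of the dispenser, 20 mm above the table; the face looks along the dispenser's -x and at rest is 120 mm behind the magazine axis; moves with the plunger. The table is clear for 50 mm behind it
- disc_1: the lowest disc in the magazine, the one that comes out: unglazed fired clay, 40 mm across, 8 mm thick, about 20 g; origin at the centre of its underside, z its axis
- disc_2: the second from below of the magazine's discs (same disc as disc_1), origin at the centre of its underside; it is to stay in the magazine (after the stroke the stack settles by one disc, 8 mm)
- disc_3: the third of the magazine's discs (same disc as disc_1), origin at the centre of its underside; it is to stay in the magazine (after the stroke the stack settles by one disc, 8 mm)
- disc_4: the topmost of the magazine's discs (same disc as disc_1), origin at the centre of its underside; it is to stay in the magazine (after the stroke the stack settles by one disc, 8 mm)
- ware_board: plywood board 180 (x) x 130 (y) x 15 mm thick, lying beside the dispenser's landing, on its left or its right, parallel to it, with a gap of 3 mm, its top 1 mm lower than the landing; it does not shift. Origin at the centre of its underside; x along the dispenser's x
- stilt_tray: square dark wooden tray 90 x 90 mm, 18 mm high, with three small kiln stilts, fixed on the other side of the landing, 23 mm from it; origin at the centre of its underside
- colour_pot: small closed colour pot standing on the ware board near its far (+x) end, 28 mm across, 36 mm high, origin at the centre of its underside; light, to be left alone
- glaze_tub: closed tub of glaze, 92 mm across, 98 mm high, standing to the left; origin at the centre of its underside; to be left alone
- rib: flat wooden potter's rib, about 126 x 52 x 6 mm, lying near the robot on its right; to be left alone
- brush: brush, 200 mm long, lying on the right; to be left alone
- cup: white cup, 72 mm across, 62 mm high, standing on the left; to be left alone
Not all that is in view belongs to the job. What is shaped like the disc_4 but pink, purple or red is not meant.

How it is judged (in metres and radians):
On the way, in this order (a step that is already met when the one before it is completed fails the run):
1. the plunger is pressed fully in (at least 61 of its 64 mm) (value of joint plunger above 0.061 m).
2. the plunger has sprung back with the lowest disc out, on the landing (value of joint plunger below 0.006 m and x of disc_1 in the frame of dispenser between 0.052 and 0.092 m and y of disc_1 in the frame of dispenser between -0.02 and 0.02 m), for 0.1 s.
At the end, for the whole second after the job is handed in: The lowest disc lies flat, at rest and wholly on the ware board (its centre at least 18 mm inside every edge), the plunger is back out (within 4 mm), and the three other discs are in the magazine (centres within 6 mm of its axis, and not raised) (x of disc_1 in the frame of ware_board between -0.072 and 0.072 m and y of disc_1 in the frame of ware_board between -0.047 and 0.047 m and z of disc_1 in the frame of ware_board between 0.012 and 0.018 m and angle between disc_1's own z axis and vertical below 0.08 rad and linear speed of disc_1 below 0.01 m/s and value of joint plunger below 0.004 m and horizontal distance between each of disc_2, disc_3, disc_4 and magazine below 0.006 m and height (world z) of each of disc_2, disc_3, disc_4 below 0.045 m); the robot touches nothing.
It fails at once if the disc is lifted (underside more than 20 mm above the landing) or turned up on edge (height (world z) of disc_1 above 0.036 m or angle between disc_1's own z axis and vertical above 0.6 rad).
It fails at once if the disc is pinched or pressed hard (over 20 N from the fingers) (contact force between the fingers and disc_1 above 20 N).
It fails at once if a second disc is pushed out of the magazine, or discs are lifted out of it (horizontal distance between any of disc_2, disc_3, disc_4 and magazine above 0.012 m or height (world z) of any of disc_2, disc_3, disc_4 above 0.05 m).
It fails at once if a bystander is disturbed (moved more than 10 mm, or the colour pot or cup tipped) (distance of any of colour_pot, glaze_tub, rib, brush, cup from where it was at the start of the episode above 0.01 m or angle between any of colour_pot, cup's own z axis and vertical above 0.3 rad).
It also fails if it takes over 43 s, if anything falls off the work surface, if the arm or the gripper's body presses on something with over 40 N, if the wrist force passes 120 N, or if a joint passes its speed limit or range.

## Working session

There is one attempt and no reset: what is moved stays moved. The work goes in short steps, Python scripts to look and compute and a shell command to move; the robot and the scene stay as the last step left them, time stands still between calls to the robot, and variables do not carry over. Pictures are saved under pics/ and viewed, and the job is handed in when it is done.

```bash
mkdir -p pics; cat > h.py <<'E'
from plant import *
import numpy as np, cv2
from scipy.spatial.transform import Rotation as R
def save(p,n): cv2.imwrite('pics/%s.png'%n, p['color'][:,:,::-1])
E
python3 - <<'E'
from h import *
s=get_state(); print({k:np.round(v,3).tolist() for k,v in s.items()})
print(R.from_rotvec(s['eef_rot']).as_matrix().round(3))
for c in ('scene','top'):
    p=capture(c); save(p,c+'0'); print(c,p['xyz'],p['orientation'],p['fov_y'],p['cx'],p['cy'],p['distortion'])
    for q in ['dispenser','landing','magazine','plunger_face','ware_board','stilt_tray','colour_pot','disc_4','glaze_tub','cup','rib','brush']:
        try: print(q,[(np.round(d['xyz']).tolist(),round(d['conf'],2)) for d in spot_point(p,q)][:4])
        except Exception as e: print(q,e)
E
```

```text
{'t': 0.0, 'q': [1.064, 0.412, -0.013, 1.597, 0.006, 1.134, -0.082], 'joint_velocities': [0.001, 0.0, -0.001, 0.002, 0.0, 0.0, 0.001], 'effort': [0.0, -58.795, 0.642, -29.107, -0.054, 0.018, 0.0], 'eef_pos': [265.287, -565.345, 221.823], 'eef_rot': [-1.385, 0.881, -0.879], 'wrist_force': [0.157, 0.126, 0.532], 'wrist_torque': [0.059, 0.009, 0.003], 'grip_width': 87.689}
[[ 0.425 -0.001  0.905]
 [-0.905  0.001  0.425]
 [-0.002 -1.    -0.   ]]
scene [ 970.58464224 -213.69791313  928.51388224] [0.46605839 0.29342205 1.13307469] 49.48872746952874 286.16434359196285 215.17762013001803 [0.0111165 0.        0.        0.        0.       ]
dispenser [([581.0, -53.0, 1.0], 0.76), ([407.0, 335.0, -2.0], 0.71)]
landing [([640.0, -61.0, 16.0], 0.65)]
magazine [([578.0, -50.0, 18.0], 0.81), ([582.0, -54.0, 4.0], 0.3)]
plunger_face [([465.0, -26.0, 17.0], 0.82)]
ware_board [([671.0, 48.0, 6.0], 0.85)]
stilt_tray [([638.0, -171.0, 3.0], 0.6)]
colour_pot [([728.0, 4.0, 14.0], 0.78)]
disc_4 [([530.0, -170.0, 2.0], 0.79), ([459.0, -130.0, 0.0], 0.77), ([583.0, -52.0, 40.0], 0.68), ([496.0, 39.0, -1.0],
[... 299 characters left out ...]
5346 210.5323465768234 [0.00733338 0.         0.         0.         0.        ]
dispenser [([581.0, -50.0, -1.0], 0.73)]
landing [([639.0, -59.0, 15.0], 0.73), ([592.0, 365.0, -4.0], 0.64)]
magazine [([581.0, -51.0, 20.0], 0.61)]
plunger_face [([460.0, -32.0, 20.0], 0.53)]
ware_board [([672.0, 46.0, -1.0], 0.58)]
stilt_tray [([636.0, -174.0, -0.0], 0.96)]
colour_pot [([733.0, 0.0, 12.0], 0.54)]
disc_4 [([530.0, -172.0, -1.0], 0.71), ([465.0, -125.0, -2.0], 0.57), ([495.0, 36.0, 1.0], 0.54), ([579.0, -51.0, 42.0], 0.47)]
glaze_tub [([407.0, 335.0, -0.0], 0.95)]
cup [([591.0, 367.0, -6.0], 0.7)]
rib [([347.0, -274.0, 4.0], 0.61)]
brush [([415.0, -406.0, 5.0], 0.6), ([408.0, 342.0, 3.0], 0.46)]
```

View pics/scene0.png

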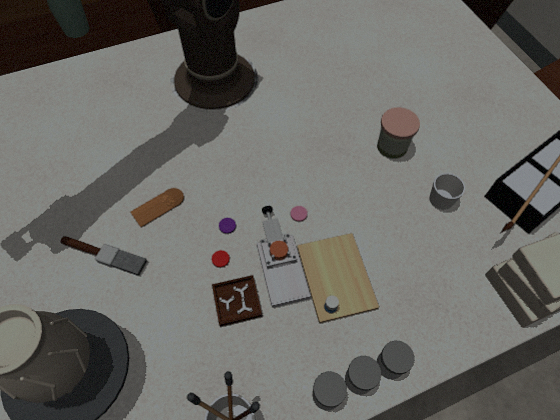

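View pics/top0.png

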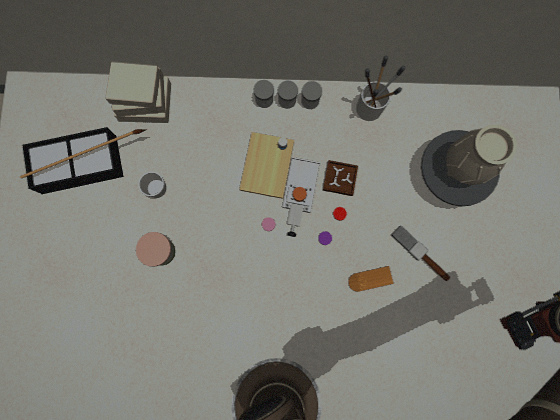

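The scene picture shows the dispenser, with its brown disc stack at about (279,250) px, its knob at (267,210) and the landing at (290,285). The board is on its left (+y), at (338,277), with the pot at (331,303). The tray is on the other side. The red, purple and pink discs lie loose on the table. The networks put the magazine at about (580,-51) and the yaw near -9.5°. I'll move above it for a closer look with the wrist camera.

```bash
python3 -m handwheel '{"travel":[[-0.34,0,0.37],[-0.88,0,0.95],[-1.5,0,1.6],[-2.1,0,2.27],[-2.72,0,2.93],[-3.4,0,3.66],[-4.08,0,4.39],[-4.76,0,5.12],[-5.44,0,5.85],[-6.12,0,6.58]],"roll":[0.03,0.09,0.15,0.21,0.27,0.33,0.39,0.45,0.51,0.57]}' 1
```

```text
t: 2.13
eef_pos: [400.1, -230.6, 223.0]
eef_rot: [-1.143, 1.307, -1.308]
wrist_force: [0.9, 0.3, -0.1]
grip_width: 23.9
```

```bash
python3 -m handwheel '{"travel":[[-0.9,0,0.24],[-1.8,0,0.47],[-2.7,0,0.7],[-3.6,0,0.95],[-4.4,0,1.15],[-4.9,0,1.28],[-5.14,0,1.35],[-5.14,0,1.35],[-5.14,0,1.35]],"roll":[0.01,0.02,0.035,0.035,0.035,0.035,0.035,0.035,0.035]}' -
python3 - <<'E'
from h import *
s=get_state(); print(s['q'].round(3) if hasattr(s['q'],'round') else s['q'])
p=capture('wrist'); save(p,'w1')
print(s['t'],s['eef_pos'],s['eef_rot'],p['hand_eye'],p['fov_y'],p['cx'],p['cy'],p['distortion'])
import pickle; pickle.dump((s,p),open('w1.pkl','wb'))
E
```

```text
t: 2.88
eef_pos: [479.9, -36.5, 222.5]
eef_rot: [-1.127, 1.331, -1.331]
wrist_force: [-0.5, 0.2, -0.5]
grip_width: 0.5
[ 0.241  0.185 -0.302  1.917  0.064  1.049 -1.826]
2.8833 [479.9249401  -36.49711895 222.49037307] [-1.12674398  1.33070009 -1.33083771] [[ 9.99998826e-01  1.16122009e-03  9.99335235e-04  3.26043038e-01]
 [ 6.14562933e-04  2.93461227e-01 -9.55970779e-01 -1.62307065e+02]
 [-1.40335861e-03  9.55970271e-01  2.93460169e-01  8.06376567e+01]
 [ 0.00000000e+00  0.00000000e+00  0.00000000e+00  1.00000000e+00]] 61.1438453167032 282.03760533483694 200.22670954253954 [-0.09523043  0.          0.          0.          0.        ]
```

View pics/w1.png

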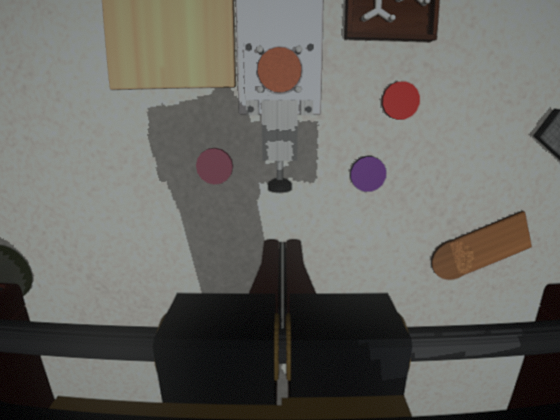

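```bash
cat >> h.py <<'E'
def ray(s,p,uv):
    f=p['color'].shape[0]/2/np.tan(np.radians(p['fov_y'])/2)
    K=np.array([[f,0,p['cx']],[0,f,p['cy']],[0,0,1]])
    n=cv2.undistortPoints(np.array(uv,float).reshape(-1,1,2),K,np.array(p['distortion'],float)).reshape(-1,2)
    d=np.c_[n[:,0],-n[:,1],-np.ones(len(n))]
    if 'hand_eye' in p:
        H=np.array(p['hand_eye']); Rt=R.from_rotvec(s['eef_rot']).as_matrix()
        return Rt@H[:3,3]+s['eef_pos'], (Rt@H[:3,:3]@d.T).T
    return np.array(p['xyz']), R.from_rotvec(p['orientation']).apply(d)
def onz(s,p,uv,z):
    o,d=ray(s,p,uv); t=(z-o[2])/d[:,2]; return o+d*t[:,None]
E
python3 - <<'E'
from h import *
import pickle; s,p=pickle.load(open('w1.pkl','rb'))
c=p['color'][0:200,200:360,::-1]
cv2.imwrite('pics/w1z.png',cv2.resize(c,None,fx=3,fy=3,interpolation=cv2.INTER_CUBIC))
E
```

```text
(no output)
```

View pics/w1z.png

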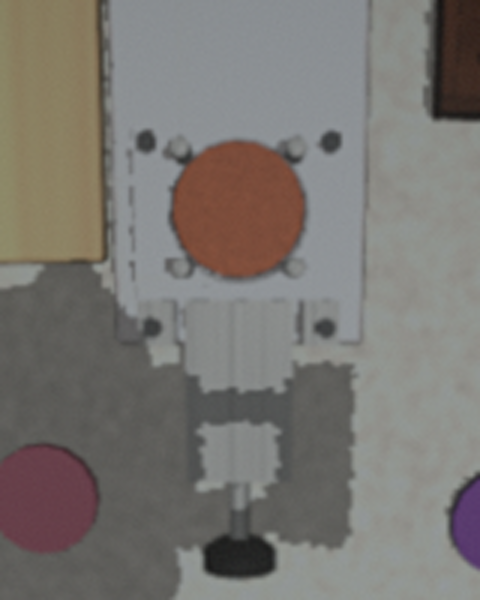

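```bash
python3 - <<'E'
from h import *
import pickle; s,p=pickle.load(open('w1.pkl','rb'))
f=lambda u,v:(200+u/3,v/3)
def az(a,b): return np.degrees(np.arctan2(*(b-a)[1::-1]))
D=onz(s,p,[f(238,209)],48)[0]
# knob: widest line at z=20
K=onz(s,p,[f(239.5,556)],20)[0]; Kt=onz(s,p,[f(239.5,540)],33)[0]
E=onz(s,p,[f(362,343),f(370,0),f(120,343),f(108,0)],16)
B=onz(s,p,[f(105,262),f(97,0)],15)
print('disc',D,'knob',K,Kt,'\n',E,B)
print(az(K,D),az(E[0],E[1]),az(E[2],E[3]),az(B[0],B[1]), az(R.from_rotvec(s['eef_rot']).as_matrix()[:,2]*0,R.from_rotvec(s['eef_rot']).as_matrix()[:,2]))
print(np.linalg.norm(E[0]-E[2]), np.linalg.norm((K-D)[:2]))
E
```

```text
disc [579.17526418 -50.94051834  48.        ] knob [465.58279494 -31.81903565  20.        ] [474.45779572 -33.41525039  33.        ] 
 [[ 531.21706439  -85.12660385   16.        ]
 [ 637.85212188 -103.23501924   16.        ]
 [ 544.92079194   -4.26294452   16.        ]
 [ 651.79611758  -21.21687445   16.        ]] [[571.93453182  -4.3888458   15.        ]
 [652.68596252 -17.68123555  15.        ]]
-9.55525015513534 -9.637838637301938 -9.013880033820074 -9.347559280477618 -9.525151438529566
82.01660532446405 115.19062534251992
```

Yaw comes out at -9.5° and the dispenser origin at (579.5,-51.2). The tool is already lined up with it. In the wrist picture the knob is at (280,185) px. I'll go down behind the knob with the fingers closed.

```bash
python3 -m handwheel '{"travel":[[-0.02,0.3,-0.4],[-0.05,0.8,-0.9],[-0.05,1.6,-1.3],[-0.05,2.5,-1.36],[-0.05,3.4,-1.36],[-0.05,4.2,-1.36],[-0.05,4.8,-1.36],[-0.05,5.15,-1.36],[-0.05,5.28,-1.36],[-0.05,5.28,-1.36]],"roll":[0,0,0,0,0,0,0,0,0,0]}' 1
python3 - <<'E'
from h import *
s=get_state(); p=capture('scene'); save(p,'s1')
o,Rm=np.array([579.5,-51.2,0]),R.from_euler('z',-9.5,degrees=True)
print(Rm.inv().apply(s['eef_pos']-o), R.from_rotvec(s['eef_rot']).as_matrix()[:,2])
c=p['color'][150:350,180:400,::-1]
cv2.imwrite('pics/s1z.png',cv2.resize(c,None,fx=3,fy=3,interpolation=cv2.INTER_CUBIC))
E
```

```text
t: 3.77
eef_pos: [425.9, -26.1, 10.6]
eef_rot: [-1.127, 1.334, -1.332]
wrist_force: [-0.6, -0.3, -0.2]
grip_width: 0.3
[-155.66976422   -0.59662239   10.57460331] [ 0.98587054 -0.16749325 -0.00230121]
```

View pics/s1z.png

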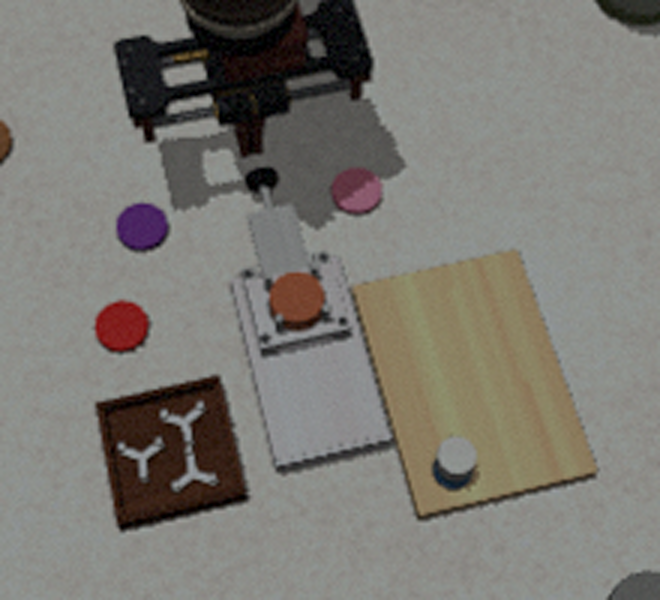

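The closed fingers are directly behind the knob, which is at (262,178) in the crop. Now I'll press, checking the force as I go.

```bash
python3 -m handwheel '{"travel":[[-0.01,0,0.2],[-0.01,0,0.4],[-0.01,0,0.55],[-0.01,0,0.7],[-0.01,0,0.85],[-0.01,0,1.0],[-0.01,0,1.15],[-0.01,0,1.3],[-0.01,0,1.45],[-0.01,0,1.6]],"roll":[0,0,0,0,0,0,0,0,0,0]}' 1
```

```text
t: 4.65
eef_pos: [488.8, -34.8, 11.4]
eef_rot: [-1.129, 1.333, -1.329]
wrist_force: [-6.0, 1.4, 6.1]
grip_width: 0.2
```

```bash
python3 -m handwheel '{"travel":[[0.02,0,0.13],[0.03,0,0.26],[0.03,0,0.38],[0.03,0,0.48],[0.03,0,0.56]],"roll":[0,0,0,0,0]}' 1; python3 - <<'E'
from h import *
s=get_state()
o,Rm=np.array([579.5,-51.2,0]),R.from_euler('z',-9.5,degrees=True)
print(Rm.inv().apply(s['eef_pos']-o),Rm.inv().apply(s['wrist_force']))
p=capture('scene'); save(p,'s2')
c=p['color'][150:350,180:400,::-1]
cv2.imwrite('pics/s2z.png',cv2.resize(c,None,fx=3,fy=3,interpolation=cv2.INTER_CUBIC))
E
```

```text
t: 5.07
eef_pos: [510.6, -38.7, 11.3]
eef_rot: [-1.129, 1.333, -1.328]
wrist_force: [-7.4, 3.9, 5.7]
grip_width: 0.1
[-69.97493821   0.98347032  11.30414207] [-7.90902256  2.60569816  5.7151125 ]
```

View pics/s2z.png

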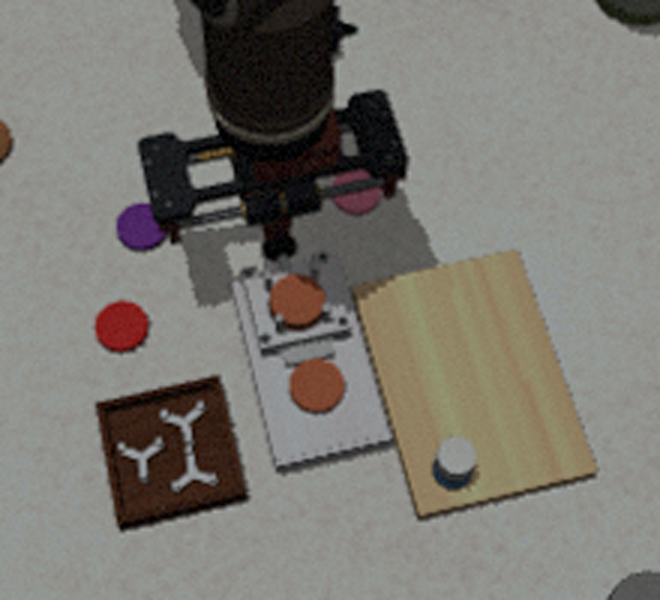

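The disc is out on the landing at (317,385) in the crop. The force is still at spring level, so I'll keep going in small steps until I feel the stop.

```bash
python3 -m handwheel '{"travel":[[0,0,0.05],[0,0,0.1],[0,0,0.14],[0,0,0.14]],"roll":[0,0,0,0]}' 1
```

```text
t: 5.45
eef_pos: [513.5, -39.3, 11.0]
eef_rot: [-1.133, 1.336, -1.326]
wrist_force: [-13.9, 4.4, 10.7]
grip_width: 1.1
```

```bash
python3 -m handwheel '{"travel":[[0,0,0.05],[0,0,0.1],[0,0,0.1]],"roll":[0,0,0]}' 1; python3 - <<'E'
from h import *
s=get_state(); p=capture('scene'); save(p,'s3')
o,Rm=np.array([579.5,-51.2,0]),R.from_euler('z',-9.5,degrees=True)
print(Rm.inv().apply(s['eef_pos']-o),Rm.inv().apply(s['wrist_force']))
c=p['color'][210:300,240:340,::-1]
cv2.imwrite('pics/s3z.png',cv2.resize(c,None,fx=6,fy=6,interpolation=cv2.INTER_CUBIC))
E
```

```text
t: 5.7
eef_pos: [513.5, -39.4, 10.6]
eef_rot: [-1.139, 1.341, -1.323]
wrist_force: [-23.9, 7.3, 21.5]
grip_width: 0.1
[-67.01368333   0.711212    10.6019559 ] [-24.79384528   3.23081407  21.49895487]
```

View pics/s3z.png

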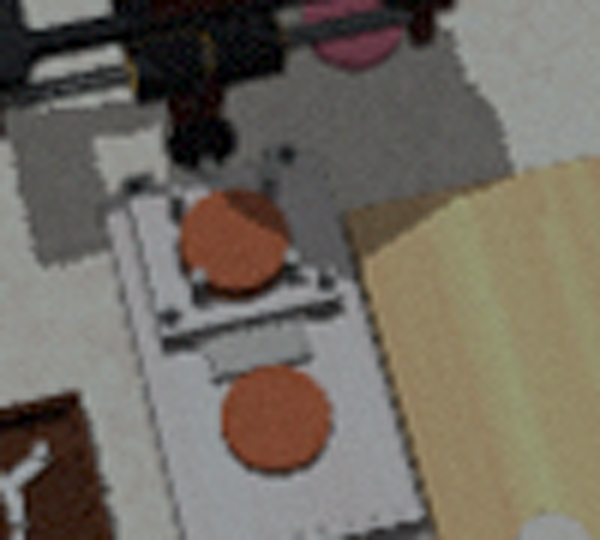

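The force rises to 25 N with no further travel, so the knob is on its firm stop. Now I'll draw back and let it spring out.

```bash
python3 -m handwheel '{"travel":[[0,0,-0.25],[0,0,-0.5],[0,0,-0.75],[0,0,-1.0],[0,0,-1.25],[0,0,-1.5],[0,0,-1.75],[0,0,-2.0],[0,0,-2.3],[0,0,-2.5]],"roll":[0,0,0,0,0,0,0,0,0,0]}' 1; python3 - <<'E'
from h import *
s=get_state(); p=capture('scene'); save(p,'s4')
o,Rm=np.array([579.5,-51.2,0]),R.from_euler('z',-9.5,degrees=True)
print(Rm.inv().apply(s['eef_pos']-o),Rm.inv().apply(s['wrist_force']))
print(R.from_rotvec(s['eef_rot']).as_matrix().round(3))
c=p['color'][180:300,220:360,::-1]
cv2.imwrite('pics/s4z.png',cv2.resize(c,None,fx=5,fy=5,interpolation=cv2.INTER_CUBIC))
for d in cut_out(p,'disc_1')[:6]:
    v,u=np.nonzero(d['region']); w=onz(s,p,[(u.mean(),v.mean())],22)[0]; print(d['conf'],u.mean(),v.mean(),Rm.inv().apply(w-o))
E
```

```text
t: 6.58
eef_pos: [422.6, -24.8, 11.9]
eef_rot: [-1.125, 1.329, -1.332]
wrist_force: [0.5, 0.8, -0.3]
grip_width: 0.3
[-1.59148774e+02  1.11504534e-01  1.18680478e+01] [ 0.37848774  0.8925321  -0.26726054]
[[-0.166  0.002  0.986]
 [-0.986 -0.    -0.166]
 [-0.    -1.     0.002]]
0.76 278.9959677419355 250.86693548387098 [-5.92247804  2.04965201 22.        ]
0.66 298.4142857142857 213.55714285714285 [-87.14920752  67.78006452  22.        ]
0.56 220.4602510460251 259.1297071129707 [ -17.21114612 -125.89692217   22.        ]
0.49 227.3119266055046 225.63302752293578 [-95.11898679 -96.45229866  22.        ]
```

View pics/s4z.png

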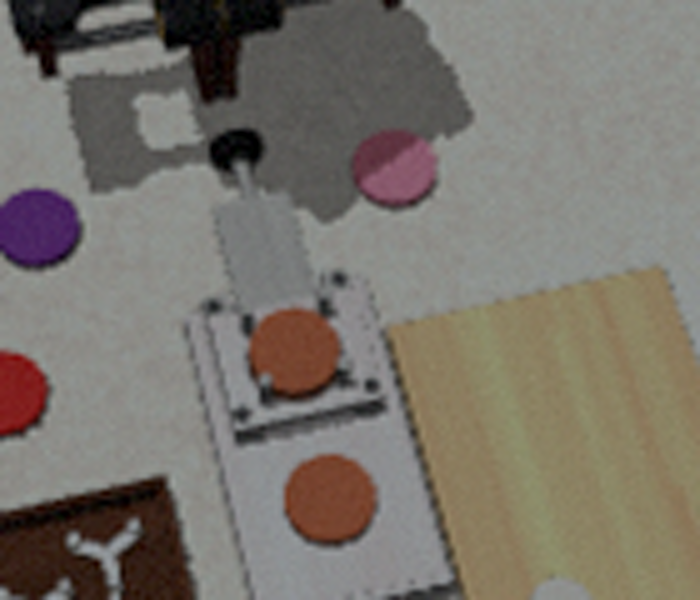

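The plunger is back out, with its knob at (237,150) in the crop. The stack has dropped by one, and the single disc lies on the landing at (330,499). I'll measure the disc.

```bash
python3 - <<'E'
from h import *
p=capture('scene'); s=None
o,Rm=np.array([579.5,-51.2,0]),R.from_euler('z',-9.5,degrees=True)
g=lambda u,v,z: Rm.inv().apply(onz(None,p,[(220+u/5,180+v/5)],z)[0]-o).round(1)
print('disc',g(330,497,24),'stack',g(295,351,40),'board rear corners',g(388,327,15),g(662,267,15),'knob',g(237,150,22),'tray near corner',g(163,480,18))
q=capture('top'); save(q,'t4')
hs=cv2.cvtColor(q['color'],cv2.COLOR_RGB2HSV)
c=q['color'][130:240,230:370,::-1]
cv2.imwrite('pics/t4z.png',cv2.resize(c,None,fx=5,fy=5,interpolation=cv2.INTER_CUBIC))
for n,pp in (('scene',p),('top',q)):
  b=pp['color'].astype(int); m=((b[...,0]>90)&(b[...,0]>1.6*b[...,2])&(b[...,0]>1.5*b[...,1])&(b[...,1]>1.2*b[...,2])).astype(np.uint8)
  k,l,st,ce=cv2.connectedComponentsWithStats(m)
  for i in range(1,k):
    if 60<st[i,4]<600: print(n,ce[i].round(1),st[i,4],[Rm.inv().apply(onz(None,pp,[ce[i]],z)[0]-o).round(1) for z in (23,40)])
E
```

```text
disc [63.3  0.5 24. ] stack [ 0.8  0.5 40. ] board rear corners [-12.3  46.2  15. ] [-11.7 174.3  15. ] knob [-113.4    0.7   22. ] tray near corner [ 36.3 -66.3  18. ]
scene [278.5 249.5] 221 [array([-8.8,  1.7, 23. ]), array([-0.9, -0.1, 40. ])]
scene [285.5 279.1] 237 [array([62.1, -0.3, 23. ]), array([68.7, -2.1, 40. ])]
top [302.7 174.6] 128 [array([64.6,  1.4, 23. ]), array([60.1,  1.6, 40. ])]
top [299.1 194.1] 139 [array([ 5.4,  1.3, 23. ]), array([ 1.7,  1.5, 40. ])]
top [339.  212.8] 66 [array([ -26.8, -121.8,   23. ]), array([ -30.1, -119.9,   40. ])]
top [370.8 278.7] 562 [array([-194.7, -241. ,   23. ]), array([-195.7, -237.5,   40. ])]
```

View pics/t4z.png

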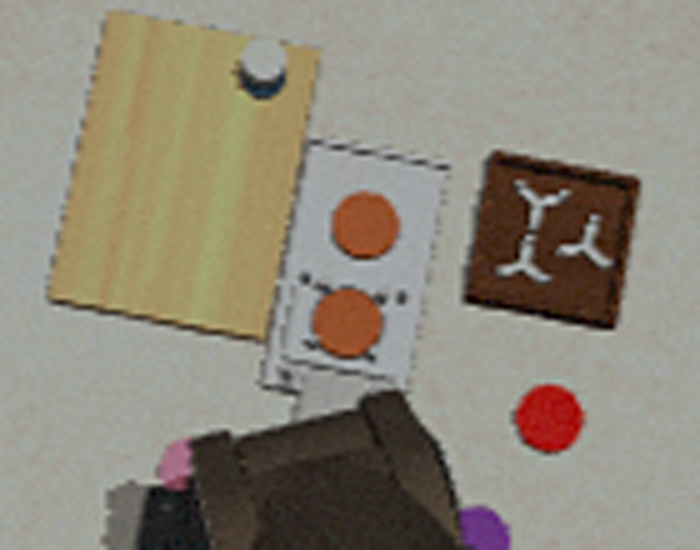

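The disc is at (63,0) in the dispenser frame and the board spans x from -13 to 167. I'll turn the tool by -90° and open the jaws about 18 mm, so the two fingertips cradle the disc, and go round to its right side above the magazine.

```bash
python3 -m handwheel '{"travel":[[0,-0.5,0],[0,-1.2,0],[0,-1.9,0.1],[0.1,-2.2,0.5],[0.3,-2.25,1.1],[0.5,-2.25,1.8],[0.7,-2.25,2.5],[0.9,-2.25,3.2],[1.05,-2.25,3.9],[1.2,-2.25,4.6]],"roll":[-0.05,-0.15,-0.26,-0.37,-0.48,-0.59,-0.7,-0.81,-0.92,-1.03]}' 0.795; python3 - <<'E'
from h import *
s=get_state()
o,Rm=np.array([579.5,-51.2,0]),R.from_euler('z',-9.5,degrees=True)
print(s['q'],Rm.inv().apply(s['eef_pos']-o))
M=Rm.inv().as_matrix()@R.from_rotvec(s['eef_rot']).as_matrix(); print(M.round(3),np.arctan2(M[1,2],M[0,2]))
t=np.array([63,-48,100]); d=M.T@(t-Rm.inv().apply(s['eef_pos']-o)); print(d/40)
E
```

```text
t: 7.62
eef_pos: [598.3, -103.9, 101.5]
eef_rot: [-1.5, 0.549, -0.551]
wrist_force: [0.3, 0.1, -0.6]
grip_width: 17.9
[ 0.44110408  0.55538619 -0.48362282  1.73760923  0.31228534  0.9245261
 -0.87330344] [ 27.28377113 -48.88118757 101.5432668 ]
[[ 0.859  0.001  0.512]
 [-0.512  0.     0.859]
 [ 0.001 -1.     0.001]] 1.0337155299772514
[0.75588432 0.03952302 0.4757429 ]
```

Remaining turn -0.537 rad, remaining shift (0.76, 0.04, 0.48).

```bash
python3 -m handwheel '{"travel":[[0.25,0,0.16],[0.5,0.0,0.32],[0.7,0.0,0.44],[0.76,0.0,0.48],[0.76,0.0,0.48],[0.76,0,0.48],[0.76,0,0.48]],"roll":[-0.1,-0.2,-0.31,-0.42,-0.5,-0.537,-0.537]}' - ; python3 - <<'E'
from h import *
s=get_state()
o,Rm=np.array([579.5,-51.2,0]),R.from_euler('z',-9.5,degrees=True)
p=capture('wrist'); save(p,'w5')
print(s['q'],Rm.inv().apply(s['eef_pos']-o))
M=Rm.inv().as_matrix()@R.from_rotvec(s['eef_rot']).as_matrix(); print(np.arctan2(M[1,2],M[0,2]))
t=np.array([63,-48,20]); d=M.T@(t-Rm.inv().apply(s['eef_pos']-o)); print(d/40)
b=p['color'].astype(int); m=((b[...,0]>70)&(b[...,0]>1.6*b[...,2])&(b[...,0]>1.5*b[...,1])).astype(np.uint8)
k,l,st,ce=cv2.connectedComponentsWithStats(m)
for i in range(1,k):
    if st[i,4]>100: print(ce[i].round(1),st[i],[Rm.inv().apply(onz(s,p,[ce[i]],z)[0]-o).round(1) for z in (24,40)])
E
```

```text
t: 8.2
eef_pos: [632.6, -108.2, 101.2]
eef_rot: [-1.566, 0.133, -0.133]
wrist_force: [0.0, 0.3, -0.8]
grip_width: 18.2
[ 0.50205847  0.63505778 -0.59857518  1.64168829  0.4099496   0.99290051
 -0.40229987] [ 61.73561466 -47.46528135 101.16381271]
1.5673216824921359
[ 0.03107453  2.02909741 -0.01427367]
[282.4 141.5] [ 254  113   57   58 2506] [array([62. ,  1.1, 24. ]), array([61.9,  3.2, 40. ])]
[183.5 145.8] [ 154  115   61   61 2883] [array([-5.3, -1.3, 24. ]), array([-0.8,  1. , 40. ])]
[175.6 283.6] [153 270  47  24 814] [array([ -20.9, -107.1,   24. ]), array([-15.3, -97.7,  40. ])]
[272.8 298.2] [262 279  21  36 381] [array([  53.9, -119.7,   24. ]), array([  54.5, -109.5,   40. ])]
```

View pics/w5.png

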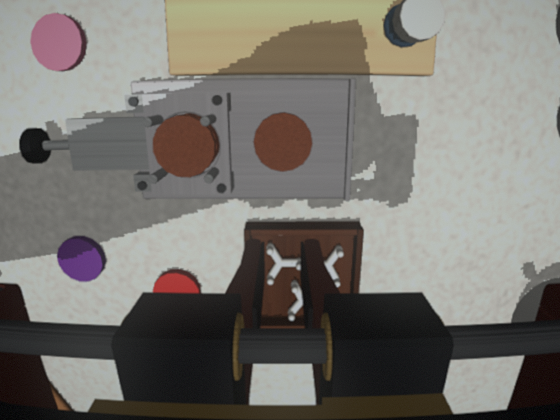

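The wrist picture shows the disc at (282,141) px, centred between the fingers, and the tray edge at row 222. I'll lower in the gap to z = 20.

```bash
python3 -m handwheel '{"travel":[[0,0.3,0.03],[0.01,0.8,0.05],[0.01,1.3,0.05],[0.01,1.7,0.05],[0.01,1.93,0.05],[0.01,2.02,0.05],[0.01,2.02,0.05]],"roll":[0,0,0,0,0,0,0]}' - ; python3 - <<'E'
from h import *
s=get_state()
o,Rm=np.array([579.5,-51.2,0]),R.from_euler('z',-9.5,degrees=True)
p=capture('wrist'); save(p,'w6')
print(Rm.inv().apply(s['eef_pos']-o))
E
```

```text
t: 8.83
eef_pos: [632.2, -105.6, 19.6]
eef_rot: [-1.566, 0.135, -0.133]
wrist_force: [1.0, 0.9, 0.5]
grip_width: 18.0
[ 60.97339102 -44.93260339  19.60930452]
```

View pics/w6.png

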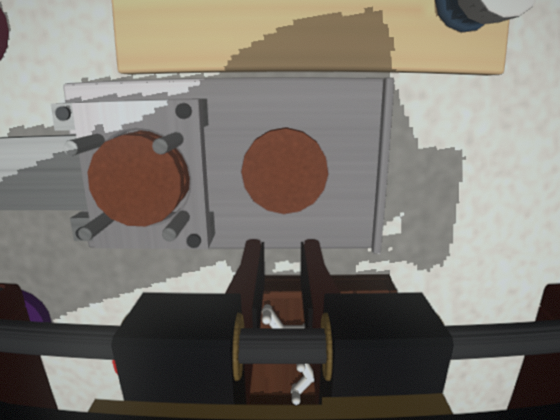

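Both fingertips are behind the disc and centred on it. Now the gentle push.

```bash
python3 -m handwheel '{"travel":[[0.02,0,0.15],[0.03,0,0.28],[0.03,0,0.38],[0.03,0,0.48],[0.03,0,0.6],[0.03,0,0.72],[0.03,0,0.84],[0.03,0,0.96],[0.03,0,1.08],[0.03,0,1.2]],"roll":[0,0,0,0,0,0,0,0,0,0]}' - ; python3 - <<'E'
from h import *
s=get_state()
o,Rm=np.array([579.5,-51.2,0]),R.from_euler('z',-9.5,degrees=True)
p=capture('wrist'); save(p,'w7')
print(Rm.inv().apply(s['eef_pos']-o))
E
```

```text
t: 9.72
eef_pos: [642.0, -58.1, 20.6]
eef_rot: [-1.567, 0.133, -0.133]
wrist_force: [-0.6, -1.1, 0.2]
grip_width: 17.9
[62.79636142  3.48019559 20.63533643]
```

View pics/w7.png

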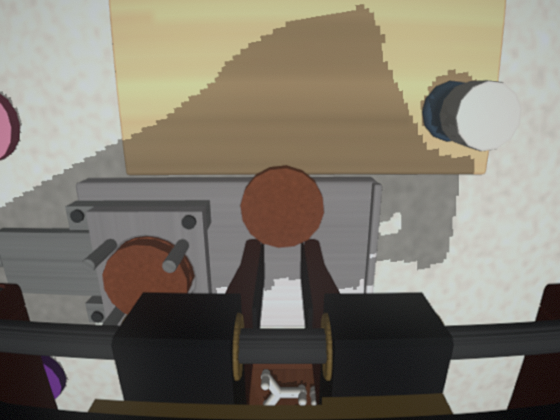

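```bash
python3 -m handwheel '{"travel":[[0,0.02,0.14],[0,0.04,0.28],[0,0.04,0.42],[0,0.04,0.56],[0,0.04,0.7],[0,0.04,0.84],[0,0.04,0.98],[0,0.04,1.12],[0,0.04,1.26],[0,0.04,1.38]],"roll":[0,0,0,0,0,0,0,0,0,0]}' - ; python3 - <<'E'
from h import *
s=get_state()
o,Rm=np.array([579.5,-51.2,0]),R.from_euler('z',-9.5,degrees=True)
p=capture('wrist'); save(p,'w8')
print(Rm.inv().apply(s['eef_pos']-o))
E
```

```text
t: 10.6
eef_pos: [651.4, -3.5, 19.1]
eef_rot: [-1.567, 0.133, -0.133]
wrist_force: [0.1, 0.3, -0.8]
grip_width: 17.9
[63.02633285 58.95199959 19.05463406]
```

View pics/w8.png

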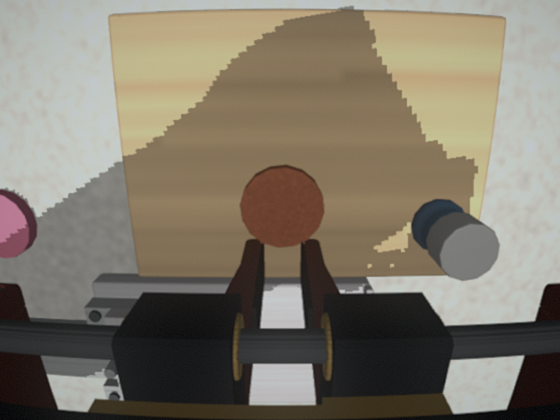

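The disc is flat at (282,207) px and well inside the board's near edge (row 276). The pot is untouched. I'll draw back, rise and check.

```bash
python3 -m handwheel '{"travel":[[0,0,-0.1],[0,0,-0.3],[0,-0.05,-0.5],[0,-0.4,-0.6],[0,-1.0,-0.7],[0,-1.8,-0.9],[0,-2.6,-1.2],[0,-3.2,-1.5],[0,-3.5,-1.6],[0,-3.5,-1.6]],"roll":[0,0,0,0,0,0,0,0,0,0]}' - ; python3 - <<'E'
from h import *
s=get_state()
o,Rm=np.array([579.5,-51.2,0]),R.from_euler('z',-9.5,degrees=True)
p=capture('wrist'); save(p,'w9')
print(Rm.inv().apply(s['eef_pos']-o),s['t'],s['wrist_force'])
b=p['color'].astype(int); m=((b[...,0]>70)&(b[...,0]>1.6*b[...,2])&(b[...,0]>1.5*b[...,1])).astype(np.uint8)
k,l,st,ce=cv2.connectedComponentsWithStats(m)
for i in range(1,k):
    if st[i,4]>100: print(ce[i].round(1),st[i],[Rm.inv().apply(onz(s,p,[ce[i]],z)[0]-o).round(1) for z in (23,40)])
q=capture('scene'); c=q['color'][150:350,180:400,::-1]
cv2.imwrite('pics/s9z.png',cv2.resize(c,None,fx=3,fy=3,interpolation=cv2.INTER_CUBIC))
for n in ['plunger_face','magazine','ware_board','disc_1','colour_pot']:
    print(n,[(Rm.inv().apply(np.array(d['xyz'])-o).round(1).tolist(),round(d['conf'],2)) for d in spot_point(q,n)][:5])
E
```

```text
t: 11.48
eef_pos: [641.9, -69.7, 162.9]
eef_rot: [-1.568, 0.132, -0.141]
wrist_force: [0.8, 0.3, -0.3]
grip_width: 17.9
[ 64.600148    -7.94106522 162.85138509] 11.4833 [ 0.8239284   0.26555753 -0.30521994]
[278.1  72.1] [ 255   48   47   49 1785] [array([62.8, 88.5, 23. ]), array([62.8, 87.6, 40. ])]
[201.7 180.1] [ 180  160   46   45 1333] [array([-5.4, -0.8, 23. ]), array([-1.4,  3.3, 40. ])]
[193.  286.5] [175 278  38  16 473] [array([ -22.4, -106.9,   23. ]), array([-17.5, -96.8,  40. ])]
plunger_face []
magazine [([-0.1, 3.0, 17.4], 0.63)]
ware_board [([73.0, 110.4, 2.6], 0.65)]
disc_1 [([-21.5, -123.5, 0.4], 0.81), ([-104.1, -98.6, -1.2], 0.71), ([59.8, 89.6, 14.8], 0.61), ([-96.3, 74.4, 1.0], 0.54)]
colour_pot [([73.8, 111.2, 2.3], 0.62), ([138.4, 77.1, 14.1], 0.48)]
```

View pics/w9.png

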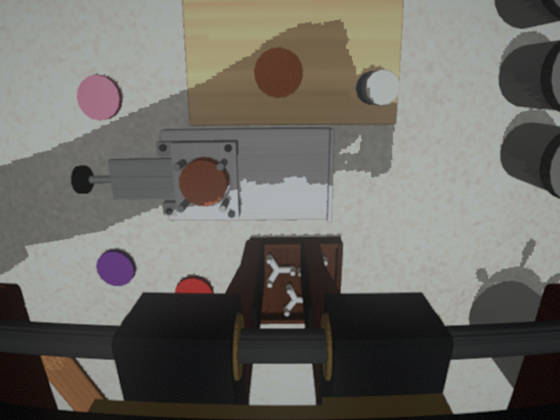

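View pics/s9z.png

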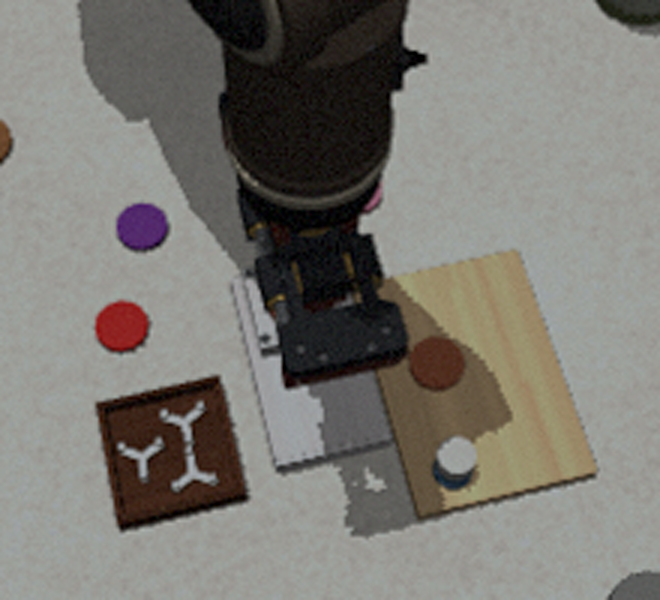

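The disc lies flat on the board at (278,72) px in the wrist picture, about (63,88.5) in the dispenser frame. The stack is on its axis. I'll check the knob's position once more, then hand in.

```bash
python3 - <<'E'
from h import *
s=get_state(); p=capture('wrist')
o,Rm=np.array([579.5,-51.2,0]),R.from_euler('z',-9.5,degrees=True)
b=p['color'].astype(int).sum(2)[150:210,50:100]<110
v,u=np.nonzero(b); print(u.min()+50,np.median(v)+150)
x=Rm.inv().apply(onz(s,p,[(u.min()+50,np.median(v)+150)],20)[0]-o); print(x)
if -125<x[0]<-116: print(sign_off())
E
```

```text
74 182.5
[-126.17979785    1.0019262    20.        ]
```

The estimate puts the face at -126 mm. It cannot be beyond its rest position of -120 mm, so the 6 mm must be calibration and thresholding error. Any error from an unreturned knob would be the other way, so the knob is fully out.

```bash
python3 -c "
from plant import *
print(sign_off())"
```

```text
the job is handed in; nothing more can be done
None
```

The job is handed in, and one disc now lies flat on the ware board; `sign_off()` gave no verdict. I pressed the plunger once to its firm stop (force rose to about 25 N with no further travel) and drew back so it sprang out. Then I pushed the disc sideways with two slightly parted fingertips, without pinching or lifting it.

**Disc:** the wrist picture puts it at about (63, 88) mm in the dispenser frame. That is about (-12, -22) mm from the board's centre, well inside every edge.

**Stack:** the remaining discs are on the magazine axis to within about 3–4 mm in the last measurement. That is inside the 6 mm limit, but the camera calibration is only good to about 2 mm.

**Surroundings:** the colour pot is where it was, within measurement error. I saw nothing else disturbed, but I did not re-measure the tub, rib, brush or cup at the end.

**Robot:** it stands clear, about 160 mm above the table, and the job was handed in about 12 s into the 43 s allowed.

**Check that disagreed:** my final knob check failed its own test. It put the knob face at -126 mm, beyond the physical rest position of -120 mm, outside the -125 to -116 mm window I had set for handing in automatically. I took this as picture error, because a knob that had not sprung back would read the other way, and handed in. The network also failed to find the knob in the last scene picture, probably because the arm hid it.

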